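# Press home the one loose flask stopper

### The arm

A 7-joint arm with a two-finger parallel gripper is mounted at the origin on a cart in front of the work surface, level with it; the furniture and walls round the work are solid. World frame = base frame: x ahead of the robot, y to its left, z up, the work surface at z = 0. Lengths are in mm, angles in degrees, forces in N, time in s.
With the tool pointing down it reaches from about 425 to 825 mm from the base axis. Payload 3.6 kg.
Tool frame: the origin (TCP) lies between the finger pads; the fingertips stand 17 mm ahead of it and the grasp point (between the pads) lies 2 mm behind it; z points along the fingers, y is the direction in which the jaws open and shut (so a half turn about z gives the same grasp; the last joint's range is limited). The gripper opens to 85 mm and grips with 20 to 120 N. Pads are 22 mm wide; open, the fingers measure 114 mm over their backs; the gripper's body (76 mm by 85 mm) begins 54 mm behind the grasp point. The pads swing forward as they close: fully open they stand 13 mm farther back than shut.
Start: joints at [-69.987, 35.231, -0.722, 81.555, 0.464, 63.22, -2.315], TCP at [238.527, 604.623, 248.297] pointing down, gripper open.
Joint ranges: [-178.69, 178.69], [-17.37, 117.87], [-77.05, 75.6], [15.02, 138.74], [-78.02, 258.01], [0.78, 113.62], [-162.83, 162.83]. Speed limits (degrees/s): [159.86, 159.86, 180, 180, 180, 180, 180].

### API

Orientations are given as a 3x3 rotation matrix whose columns are the frame's x, y, z axes.
In Python, from station import observe, camera, ctrl gives the robot as it stands.
- The arm moves only by the tool apply_moves, never from a script. Its argument "targets" is a list of rows, each an object of numbers: "claw": the opening, from 0 (shut) to 1 (fully open); "dx", "dy", "dz": the shift along the tool's x, y, z in units of 30 mm (1.0 is 30 mm); "rx", "ry", "rz": the turn, a rotation vector about the tool's x, y, z in units of 6 degrees (1.0 is 6 degrees). In form: [{"claw": .., "dx": .., "dy": .., "dz": .., "rx": .., "ry": .., "rz": ..}, ...]. A call has 1 to 12 rows; each row is the pose to reach, as a shift and turn from the pose commanded when the call began, along the tool's axes at that moment; what a row does not reach only later rows make up. A row lasts 1/12 s, in which the tool goes at most 41.7 mm and 7.16 degrees, less where a joint would pass 70% of its speed; a pose out of reach is approached as far as the arm can. A call with a gripper value outside its range is refused whole. The fingers move at their own pace and stop on an object; "force" is the grip in N (left out, the last holds). Time passes only in rows, so rows that repeat a pose let the fingers close. It gives the time, the measured TCP pose, the force and the opening at its end, in the units of the state.
- observe(): the state, without advancing time (a new reading comes with each control period).
- camera(name): name is "scene" or "top" or "wrist"; returns a dict with "image" (384x512x3 uint8, red, green, blue), "mtx" (3x3 intrinsics, pixels), "D" ([k1, k2, p1, p2, k3] as OpenCV has them; the pictures are not rectified), "origin" and "orientation" of the camera in the world. Camera axes: x right, y up, looking along -z (the intrinsics and any distortion apply to the point x, -y, -z); pixel columns grow to the right and rows downward; lengths in mm; the calibration is good to about 2 mm. A picture is of the moment at which its call begins. There is no depth.
- ctrl.job_done(): hands the job in, once; it reports no verdict.
The state is a dict: "clock": time; "joint_positions": joint angles; "qvel": joint speeds; "tau": joint torques, N m; "tool_pos": TCP position; "ee_rot": TCP orientation; "wrist_force": force on the tool from outside, world axes, zero at the start; "torque": the same for the moment, N m; "grip_width": finger opening in mm.
Only numpy, scipy, OpenCV 4.12 (cv2) and the standard library are available. Lean on these libraries where they do the work, as an engineer would, in place of code of your own. Each camera call takes 0.05 s, during which the arm holds its last target.

### The job

Three like conical flasks stand on the worktop, each with a black rubber stopper, and one of the stoppers stands clearly higher out of its neck than the other two. With the fingertips press that stopper gently straight down until it is fully home, level with the others, then withdraw. Do not lift, tip or shove the flask, and leave the other flasks, the brown bottle and everything else untouched.

Things in the scene. Friction and masses are not known exactly. Their poses are not given: they have to be found in the camera images.
- flask_loose: clear glass conical flask, base 64 mm diameter, rim 114 mm above its base and about 25 mm across, loose, about 0.1 kg; origin at the centre of its underside, z up. Looks like the other two but for its stopper, which stands too far out of the neck
- stopper_loose (a joint): how far the loose stopper has been pushed down, in m, along the flask's axis: 0 = top 24 mm above the rim, 0.014 = home, top 10 mm above the rim as on the other flasks, where it stops hard. It starts between 0 and 0.004. It slides down against a friction of about 3.5 N, does not spring back and stays where it is left
- stopper_loose_top (a point): centre of the flat top of the loose black rubber stopper (25 mm diameter, tapering downwards); with the flask on the worktop (z = 0) it is at z = 0.134 to 0.138 at the start and at z = 0.124 when the stopper is home
- flask_b: clear glass conical flask, base 64 mm diameter, rim 114 mm above its base and about 25 mm across, loose, about 0.1 kg; origin at the centre of its underside, z up. Its stopper is home already; leave alone
- stopper_b_top (a point): centre of the flat top of that flask's black rubber stopper (25 mm diameter), 10 mm above its rim, z = 0.124; fixed to the flask
- flask_c: clear glass conical flask, base 64 mm diameter, rim 114 mm above its base and about 25 mm across, loose, about 0.1 kg; origin at the centre of its underside, z up. Its stopper is home already; leave alone
- stopper_c_top (a point): centre of the flat top of that flask's black rubber stopper (25 mm diameter), 10 mm above its rim, z = 0.124; fixed to the flask
- reagent_bottle: stoppered brown glass reagent bottle, 56 mm diameter, 109 mm tall, standing among the flasks; its glass stopper is part of it; leave alone
- dish: glass Petri dish with lid lying at the back, 95 mm diameter, 16 mm tall; leave alone
- small_beaker: small glass beaker standing upside down at the back, 61x56 mm, 69 mm tall; leave alone
- white_bottle: small clear glass reagent bottle with a glass stopper at the back, 46 mm diameter, 89 mm tall; leave alone
- pen: marker pen lying at the left, 139 mm long along its x, 16 mm thick; leave alone
- forceps: steel tweezers lying at the far left, 126 mm long along their x, 13 mm wide, 8 mm high; leave alone

How it is judged (in metres and radians):
On the way, in this order (a step that is already met when the one before it is completed fails the run):
1. the fingertips touch the loose stopper or its flask (contact force between the fingers and flask_loose above 0.3 N), for 0.02 s.
2. the loose stopper is home (value of joint stopper_loose above 0.012 m), for 0.1 s.
At the end, for the whole second after the job is handed in: The loose stopper is home within 2 mm; its flask stands upright and at rest within 25 mm of where it stood; all other things are where they were (8 mm) (value of joint stopper_loose above 0.012 m and angle between flask_loose's own z axis and vertical below 0.06 rad and distance of flask_loose from where it was at the start of the episode below 0.025 m and linear speed of flask_loose below 0.02 m/s and distance of each of flask_b, flask_c, reagent_bottle, dish, small_beaker, white_bottle, pen, forceps from where it was at the start of the episode below 0.008 m); the robot touches nothing.
It fails at once if the flask is lifted off the worktop (6 mm) (height (world z) of flask_loose above 0.006 m).
It fails at once if the flask is tipped (more than about 9 degrees) (angle between flask_loose's own z axis and vertical above 0.15 rad).
It fails at once if the flask is shoved 25 mm or more (distance of flask_loose from where it was at the start of the episode above 0.025 m).
It fails at once if the flask or its stopper is pressed hard (over 30 N) (contact force between the fingers and flask_loose above 30 N).
It fails at once if another flask, the brown bottle or a bystander is touched or moved (contact force between any of the arm, the fingers and flask_b above 0.5 N or contact force between any of the arm, the fingers and flask_c above 0.5 N or contact force between any of the arm, the fingers and reagent_bottle above 0.5 N or contact force between any of the arm, the fingers and dish above 0.5 N or contact force between any of the arm, the fingers and small_beaker above 0.5 N or contact force between any of the arm, the fingers and white_bottle above 0.5 N or contact force between any of the arm, the fingers and pen above 0.5 N or contact force between any of the arm, the fingers and forceps above 0.5 N or distance of any of flask_b, flask_c, reagent_bottle, dish, small_beaker, white_bottle, pen, forceps from where it was at the start of the episode above 0.008 m).
It also fails if it takes over 32 s, if anything falls off the work surface, if the arm or the gripper's body presses on something with over 40 N, if the wrist force passes 120 N, or if a joint passes its speed limit or range.

## Working session

There is one attempt and no reset: what is moved stays moved. The work goes in short steps, Python scripts to look and compute and a tool call to move; the robot and the scene stay as the last step left them, time stands still between calls to the robot, and variables do not carry over. Pictures are saved under pics/ and viewed, and the job is handed in when it is done.

Besides the shell and the picture viewer there is one more tool, called after ">>>" as a command line: name --argument value ..., lists and objects as JSON in quotes. apply_moves: Moves the arm, as the interface text tells. Its arguments: {"type":"object","properties":{"targets":{"type":"array","items":{"type":"object","properties":{"claw":{"type":"number"},"dx":{"type":"number"},"dy":{"type":"number"},"dz":{"type":"number"},"rx":{"type":"number"},"ry":{"type":"number"},"rz":{"type":"number"}}}},"force":{"type":"number"}},"required":["targets"]}

```bash
ls; mkdir -p pics
cat > h.py <<'E'
import numpy as np, cv2, pickle
def proj(c,P):
    R=np.array(c["orientation"]).reshape(3,3); o=np.array(c["origin"])
    p=(np.atleast_2d(P)-o)@R
    p=p*[1,-1,-1]
    return cv2.projectPoints(p,np.zeros(3),np.zeros(3),np.array(c["mtx"],float),np.array(c["D"],float))[0][:,0]
def ray(c,px):
    R=np.array(c["orientation"]).reshape(3,3); o=np.array(c["origin"])
    u=cv2.undistortPoints(np.array([[px]],float),np.array(c["mtx"],float),np.array(c["D"],float))[0,0]
    d=R@np.array([u[0],-u[1],-1]); return o,d/np.linalg.norm(d)
def plane(c,px,z):
    o,d=ray(c,px); return o+d*(z-o[2])/d[2]
def tri(c1,p1,c2,p2):
    o1,d1=ray(c1,p1);o2,d2=ray(c2,p2)
    s=np.linalg.lstsq(np.stack([d1,-d2],1),o2-o1,rcond=None)[0]
    a=o1+s[0]*d1;b=o2+s[1]*d2
    return (a+b)/2,np.linalg.norm(a-b)
E
python3 - <<'E'
from station import observe,camera,ctrl
import cv2,pickle
C={n:camera(n) for n in("scene","top","wrist")}
pickle.dump(C,open("c0.pkl","wb"))
for n,c in C.items():
    cv2.imwrite(f"pics/{n}0.png",cv2.resize(c["image"][:,:,::-1],(800,600))); print(n,c["origin"],c["orientation"])
print(observe())
E
```

```text
pics
scene [178.19526476 984.12954268 715.58593059] [[-0.91185355  0.21229224 -0.3513618 ]
 [-0.41025826 -0.5015613   0.76165899]
 [-0.01453519  0.83867054  0.54444509]]
top [ 532.05189378  115.63583456 1201.95953082] [[-1.39413333e-03  9.97990477e-01 -6.33487520e-02]
 [-9.99965724e-01 -8.74277272e-04  8.23323484e-03]
 [ 8.16130559e-03  6.33580589e-02  9.97957489e-01]]
wrist [173.02304309 631.08912733 371.92921373] [[ 0.36736072 -0.89368931 -0.25761507]
 [ 0.93007637  0.35238813  0.10382941]
 [-0.00201074 -0.27774454  0.96065287]]
{'clock': 0.15, 'joint_positions': array([-69.98797756,  35.27666361,  -0.72070613,  81.61978236,
         0.46527669,  63.22012715,  -2.31410371]), 'qvel': array([ 0.01750844, -0.15159297,  0.06641254, -0.24520846, -0.01298951,
       -0.04468316,  0.12928487]), 'tau': array([ 7.94325297e-04, -4.69660413e+01,  2.59217955e-01, -1.71249980e+01,
        9.93996888e-03,  7.07143321e-03, -2.66645991e-06]), 'tool_pos': array([238.35354934, 604.12866527, 247.40534752]), 'ee_rot': array([[-9.30242947e-01,  3.66943600e-01, -6.73689337e-04],
       [ 3.66944213e-01,  9.30241077e-01, -1.86614372e-03],
       [-5.80759999e-05, -1.98317344e-03, -9.99998032e-01]]), 'wrist_force': array([-0.24745008, -0.15071151, -0.48393442]), 'torque': array([-0.00690182, -0.01265067, -0.00672361]), 'grip_width': 85.43803848657818}
```

View pics/scene0.png

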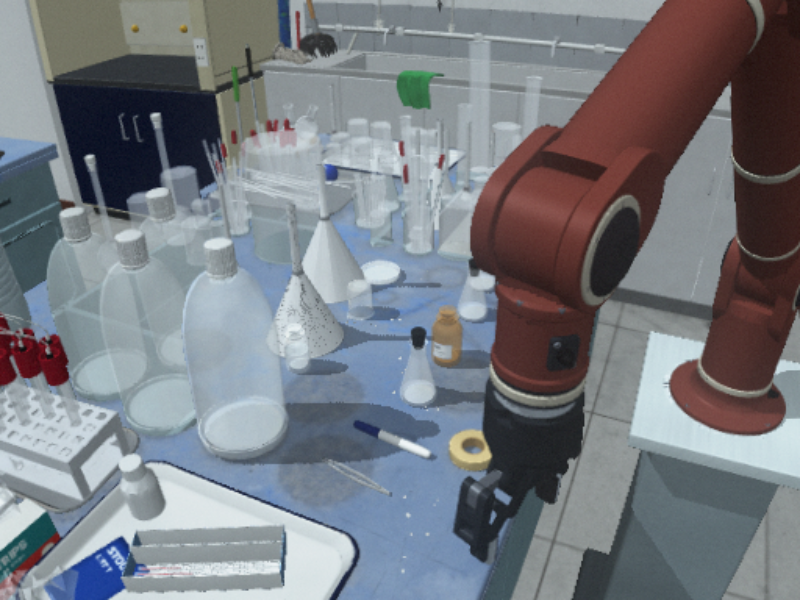

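View pics/top0.png

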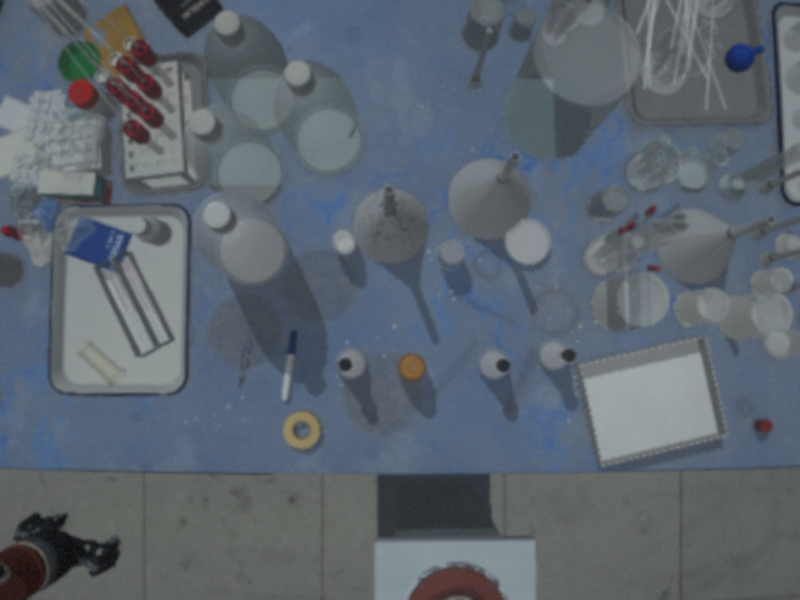

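View pics/wrist0.png

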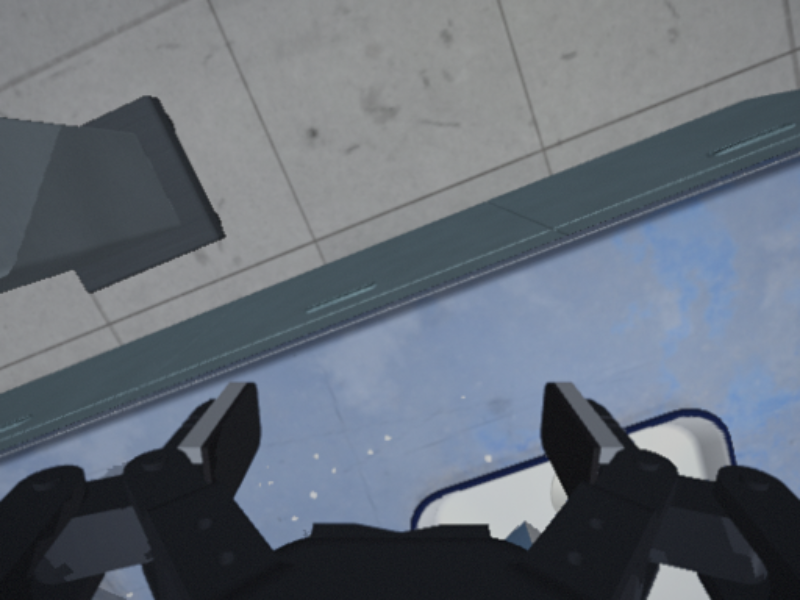

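Run:
```python
import pickle,cv2,numpy as np
C=pickle.load(open("c0.pkl","rb"))
t=C["top"]["image"][205:265,205:385,::-1]; cv2.imwrite("pics/tz.png",cv2.resize(t,None,fx=4.4,fy=4.4,interpolation=cv2.INTER_CUBIC))
s=C["scene"]["image"][160:265,210:320,::-1]; cv2.imwrite("pics/sz.png",cv2.resize(s,None,fx=5.5,fy=5.5,interpolation=cv2.INTER_CUBIC))
```

```text
(no output)
```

View pics/tz.png

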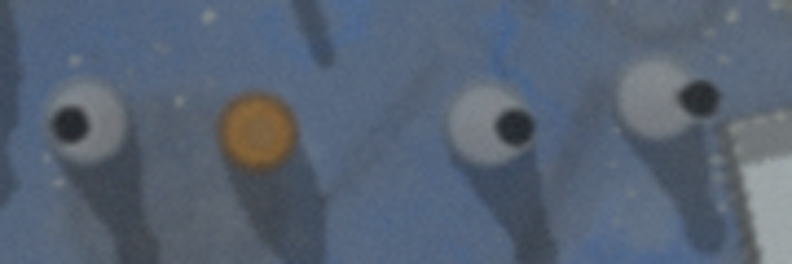

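View pics/sz.png

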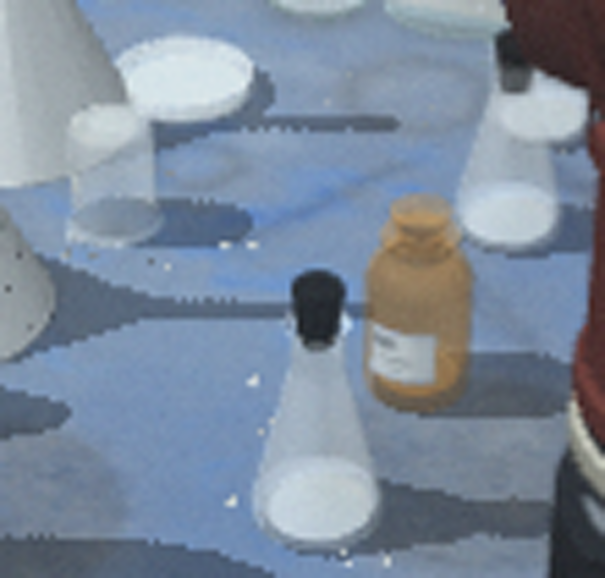

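Run:
```python
import pickle,cv2,numpy as np
from h import *
C=pickle.load(open("c0.pkl","rb")); t=C["top"];s=C["scene"]
g=t["image"].max(2)
n,l,st,ce=cv2.connectedComponentsWithStats((g<65).astype(np.uint8))
for i in range(1,n):
    if 10<st[i,4]<200 and 215<ce[i,1]<250 and 205<ce[i,0]<385: print("top blob",ce[i],st[i],plane(t,ce[i],124),plane(t,ce[i],136))
# rough top-face centres in scene
for nm,px in (("near",(210+319/5.5,160+282/5.5)),("mid",(210+513/5.5,160+38/5.5))):
    for i in range(1,n):
        if 10<st[i,4]<200 and 215<ce[i,1]<250 and 205<ce[i,0]<385: print(nm,tri(s,px,t,ce[i]))
```

```text
top blob [363.575 226.95 ] [360 224   8   7  40] [ 515.66885152 -190.49409673  124.        ] [ 515.85122989 -187.08621445  136.        ]
top blob [220.58974359 233.        ] [218 230   7   7  39] [500.10522774 206.58589298 124.        ] [500.46086261 205.5734239  136.        ]
top blob [321.77142857 233.57142857] [319 231   7   6  35] [497.90330492 -73.05176558 124.        ] [498.2834519  -70.95126817 136.        ]
near (array([ 584.83374889, -222.83957485, -139.50437996]), np.float64(167.31167661401594))
near (array([499.39375996, 205.06600363, 136.75125492]), np.float64(2.352752447508269))
near (array([547.20659441, -74.10133861, -43.5879305 ]), np.float64(122.29946805208411))
mid (array([ 525.51855976, -206.06041391,   53.7150229 ]), np.float64(23.380184299511757))
mid (array([464.00738117, 182.860946  , 260.61473752]), np.float64(83.91722343336248))
mid (array([497.70153486, -73.05126969, 124.45974513]), np.float64(0.45945877417910597))
```

>>> apply_moves --targets '[{"claw": 0, "dx": -0.4, "dy": -0.3, "dz": 0}, {"claw": 0, "dx": -1.2, "dy": -0.8, "dz": 0}, {"claw": 0, "dx": -2.2, "dy": -1.55, "dz": 0}, {"claw": 0, "dx": -3.3, "dy": -2.3, "dz": 0}, {"claw": 0, "dx": -4.4, "dy": -3.1, "dz": 0}, {"claw": 0, "dx": -5.5, "dy": -3.9, "dz": 0}, {"claw": 0, "dx": -6.6, "dy": -4.7, "dz": 0}, {"claw": 0, "dx": -7.7, "dy": -5.4, "dz": 0}, {"claw": 0, "dx": -8.7, "dy": -6.15, "dz": 0}, {"claw": 0, "dx": -9.4, "dy": -6.6, "dz": 0}, {"claw": 0, "dx": -9.75, "dy": -6.9, "dz": 0}, {"claw": 0, "dx": -9.75, "dy": -6.9, "dz": 0}]'

```text
schema error: expected keys claw, dx, dy, dz, rx, ry, rz
```

Run:
```python
from station import observe,camera,ctrl
import cv2,pickle
C={n:camera(n) for n in("scene","wrist")}
pickle.dump(C,open("c1.pkl","wb"))
for n,c in C.items():
    cv2.imwrite(f"pics/{n}1.png",cv2.resize(c["image"][:,:,::-1],(800,600))); print(n,c["origin"],c["orientation"])
o=observe();print({k:o[k] for k in("clock","tool_pos","ee_rot","wrist_force","grip_width","joint_positions")})
```

```text
scene [178.19526476 984.12954268 715.58593059] [[-0.91185355  0.21229224 -0.3513618 ]
 [-0.41025826 -0.5015613   0.76165899]
 [-0.01453519  0.83867054  0.54444509]]
wrist [173.0675128  631.20284776 372.25877341] [[ 0.36736911 -0.89361618 -0.25785668]
 [ 0.93007436  0.35258809  0.10316647]
 [-0.00127403 -0.27772605  0.96065947]]
{'clock': 0.25, 'tool_pos': array([238.43399393, 604.32654322, 247.77150319]), 'ee_rot': array([[-9.30251279e-01,  3.66922855e-01, -4.21364960e-04],
       [ 3.66923096e-01,  9.30250588e-01, -1.13376221e-03],
       [-2.40282641e-05, -1.20929228e-03, -9.99999269e-01]]), 'wrist_force': array([-0.52661465, -0.30327399, -0.60754746]), 'grip_width': 85.61139762865075, 'joint_positions': array([-69.98575472,  35.25829997,  -0.72284527,  81.5924576 ,
         0.46608541,  63.22144735,  -2.31249167])}
```

View pics/wrist1.png

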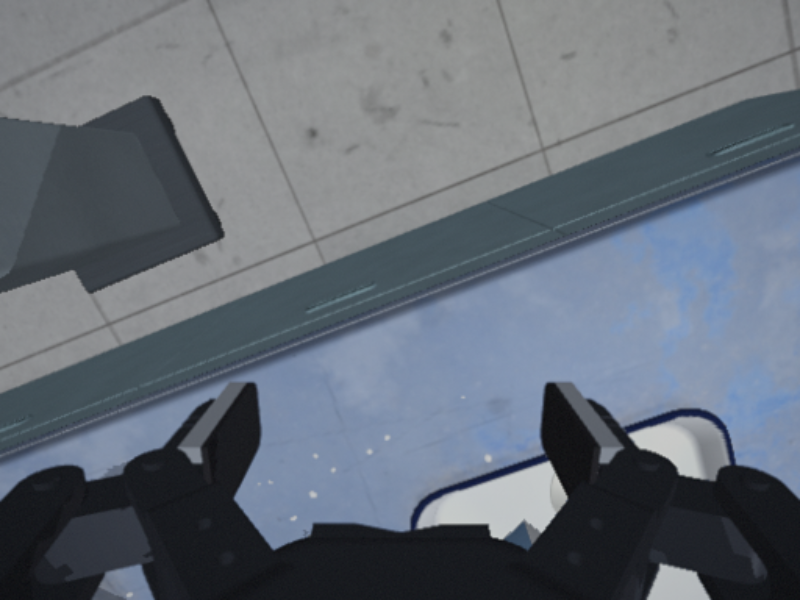

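View pics/scene1.png

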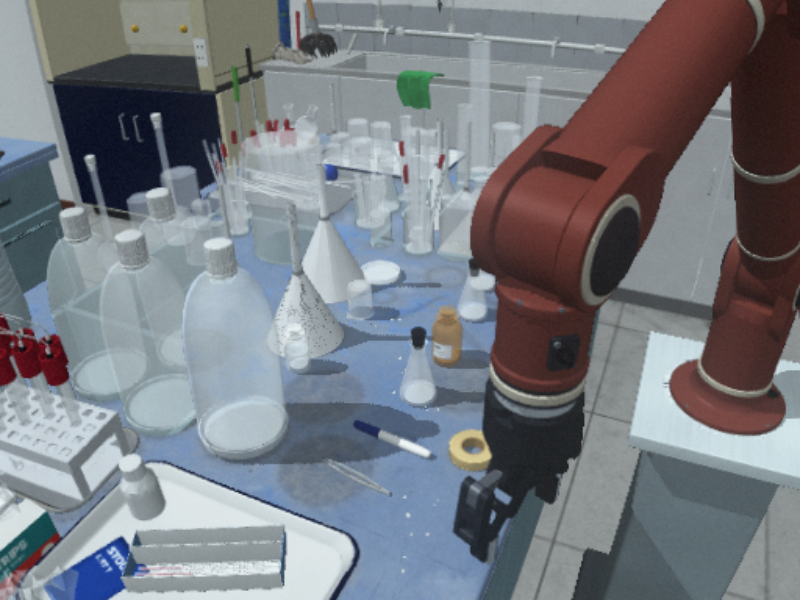

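>>> apply_moves --targets '[{"claw": 0, "dx": -0.4, "dy": -0.25, "dz": 0, "rx": 0, "ry": 0, "rz": 0}, {"claw": 0, "dx": -1.2, "dy": -0.7, "dz": 0, "rx": 0, "ry": 0, "rz": 0}, {"claw": 0, "dx": -2.2, "dy": -1.3, "dz": 0, "rx": 0, "ry": 0, "rz": 0}, {"claw": 0, "dx": -3.3, "dy": -2.0, "dz": 0, "rx": 0, "ry": 0, "rz": 0}, {"claw": 0, "dx": -4.4, "dy": -2.7, "dz": 0, "rx": 0, "ry": 0, "rz": 0}, {"claw": 0, "dx": -5.5, "dy": -3.3, "dz": 0, "rx": 0, "ry": 0, "rz": 0}, {"claw": 0, "dx": -6.6, "dy": -4.0, "dz": 0, "rx": 0, "ry": 0, "rz": 0}, {"claw": 0, "dx": -7.7, "dy": -4.7, "dz": 0, "rx": 0, "ry": 0, "rz": 0}, {"claw": 0, "dx": -8.7, "dy": -5.3, "dz": 0, "rx": 0, "ry": 0, "rz": 0}, {"claw": 0, "dx": -9.5, "dy": -5.8, "dz": 0, "rx": 0, "ry": 0, "rz": 0}, {"claw": 0, "dx": -10, "dy": -6.1, "dz": 0, "rx": 0, "ry": 0, "rz": 0}, {"claw": 0, "dx": -10, "dy": -6.1, "dz": 0, "rx": 0, "ry": 0, "rz": 0}]'

```text
clock: 1.25
tool_pos: [454.5, 317.4, 248.5]
ee_rot: [[-0.926, 0.377, 0.003], [0.377, 0.926, -0.004], [-0.004, -0.003, -1.0]]
wrist_force: [0.1, -0.6, -0.4]
grip_width: -0.0
```

>>> apply_moves --targets '[{"claw": 0, "dx": -0.4, "dy": -0.25, "dz": 0, "rx": 0, "ry": 0, "rz": 0}, {"claw": 0, "dx": -1.2, "dy": -0.7, "dz": 0, "rx": 0, "ry": 0, "rz": 0}, {"claw": 0, "dx": -2.2, "dy": -1.3, "dz": 0, "rx": 0, "ry": 0, "rz": 0}, {"claw": 0, "dx": -3.2, "dy": -1.9, "dz": 0, "rx": 0, "ry": 0, "rz": 0}, {"claw": 0, "dx": -4.2, "dy": -2.5, "dz": 0, "rx": 0, "ry": 0, "rz": 0}, {"claw": 0, "dx": -4.9, "dy": -2.9, "dz": 0, "rx": 0, "ry": 0, "rz": 0}, {"claw": 0, "dx": -5.2, "dy": -3.1, "dz": 0, "rx": 0, "ry": 0, "rz": 0}, {"claw": 0, "dx": -5.2, "dy": -3.1, "dz": 0, "rx": 0, "ry": 0, "rz": 0}]'

```text
clock: 1.92
tool_pos: [562.5, 177.5, 248.2]
ee_rot: [[-0.928, 0.372, 0.0], [0.372, 0.928, -0.002], [-0.001, -0.001, -1.0]]
wrist_force: [0.8, -0.3, -1.1]
grip_width: -0.1
```

Run:
```python
from station import observe,camera,ctrl
import cv2,pickle
C={n:camera(n) for n in("scene","wrist")}
pickle.dump(C,open("c1.pkl","wb"))
for n,c in C.items():
    cv2.imwrite(f"pics/{n}2.png",cv2.resize(c["image"][:,:,::-1],(800,600)))
o=observe();print({k:o[k] for k in("clock","tool_pos","ee_rot","wrist_force","grip_width","joint_positions")})
```

```text
{'clock': 2.0167, 'tool_pos': array([560.14431793, 182.49244547, 248.1450599 ]), 'ee_rot': array([[-0.93097302,  0.36508437, -0.00162196],
       [ 0.36508162,  0.93097384,  0.0017632 ],
       [ 0.00215372,  0.00104935, -0.99999713]]), 'wrist_force': array([-0.63048049,  0.73673822,  0.670266  ]), 'grip_width': -0.1395228925403582, 'joint_positions': array([-20.99820997,  29.72091793,   1.40861008,  92.14615165,
        -0.97052707,  58.19734539,  49.32464252])}
```

View pics/wrist2.png

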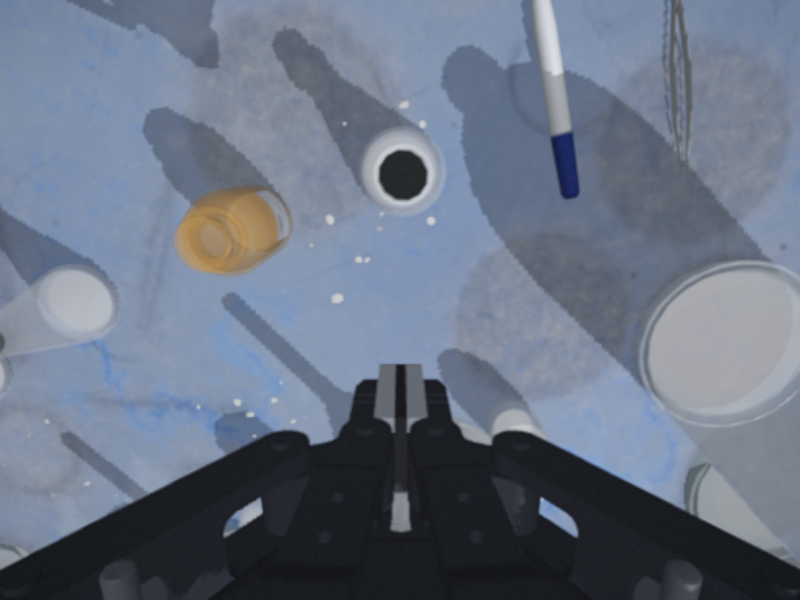

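View pics/scene2.png

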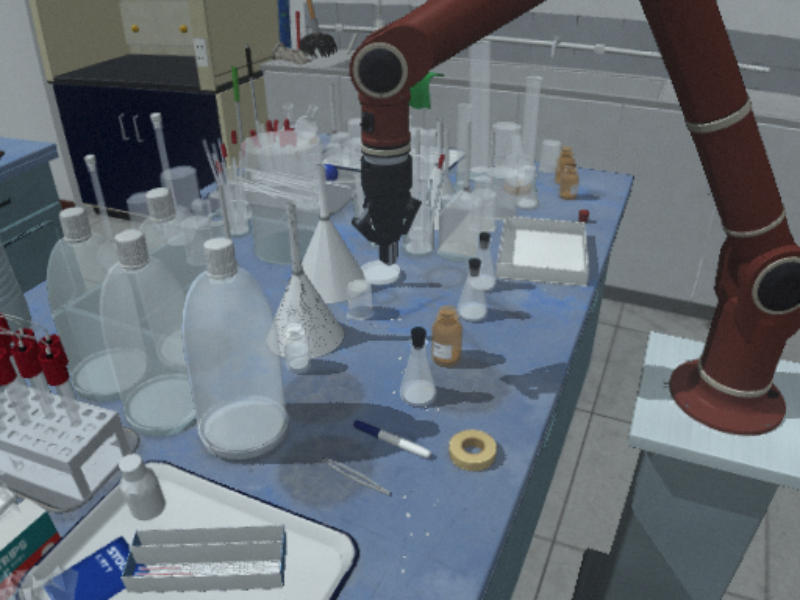

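Run:
```python
import pickle,cv2,numpy as np
from h import *
C=pickle.load(open("c0.pkl","rb")); t=C["top"]
D=pickle.load(open("c1.pkl","rb")); s=D["scene"]; w=D["wrist"]
def blobs(im,th,a,b,roi):
    n,l,st,ce=cv2.connectedComponentsWithStats((im.max(2)<th).astype(np.uint8))
    return [(ce[i],st[i]) for i in range(1,n) if a<st[i,4]<b and roi[0]<ce[i,0]<roi[1] and roi[2]<ce[i,1]<roi[3]]
W=blobs(w["image"],60,100,3000,(230,290,90,140)); print("wrist",W)
S=blobs(s["image"],60,15,400,(255,320,140,230)); print("scene",S)
for wb in W:
    print("w@124,136",plane(w,wb[0],124),plane(w,wb[0],136.5)); 
    print("w-top",tri(w,wb[0],t,(220.59,233.0)))
for sb in S:
    x,y,ww,hh,_=sb[1]; px=(sb[0][0],y+3)   # approx top face centre
    for tp in ((220.59,233.0),(321.77,233.57),(363.575,226.95)):
        r=tri(s,px,t,tp)
        if r[1]<10: print("scene-top",px,r)
    for wb in W:
        r=tri(s,px,w,wb[0]); 
        if r[1]<10: print("scene-wrist",r)
z=s["image"][140:240,250:330,::-1]; cv2.imwrite("pics/sz2.png",cv2.resize(z,None,fx=6,fy=6,interpolation=cv2.INTER_CUBIC))
```

```text
wrist [(array([257.51664255, 111.57018813]), array([243,  97,  30,  30, 691], dtype=int32))]
scene [(array([309.57142857, 151.5       ]), array([307, 149,   6,   6,  28], dtype=int32)), (array([303.30555556, 168.55555556]), array([300, 166,   7,   7,  36], dtype=int32)), (array([267.18181818, 215.29545455]), array([263, 210,   9,  12,  88], dtype=int32))]
w@124,136 [499.79431065 207.14422683 124.        ] [499.5923496  207.15328673 136.5       ]
w-top (array([499.90516082, 207.14153201, 117.38102883]), np.float64(0.008874936686793398))
scene-top (np.float64(309.57142857142856), np.int32(152)) (array([ 515.22816742, -192.57687062,  117.10942937]), np.float64(0.7132451776865243))
scene-top (np.float64(303.30555555555554), np.int32(169)) (array([497.53951357, -74.39029785, 116.61306918]), np.float64(0.2841227359582863))
scene-top (np.float64(267.1818181818182), np.int32(213)) (array([500.17091713, 205.85992324, 131.79254004]), np.float64(0.3572300181177953))
scene-wrist (array([499.56326016, 207.11462635, 132.75807043]), np.float64(0.19296620477751728))
```

View pics/sz2.png

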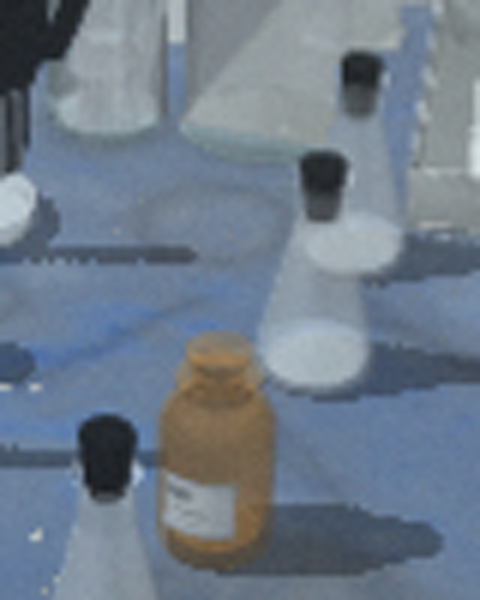

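>>> apply_moves --targets '[{"claw": 0, "dx": 0.4, "dy": 0.0, "dz": 0, "rx": 0, "ry": 0, "rz": 0}, {"claw": 0, "dx": 1.0, "dy": 0.03, "dz": 0.2, "rx": 0, "ry": 0, "rz": 0}, {"claw": 0, "dx": 1.6, "dy": 0.05, "dz": 0.6, "rx": 0, "ry": 0, "rz": 0}, {"claw": 0, "dx": 2.0, "dy": 0.05, "dz": 1.1, "rx": 0, "ry": 0, "rz": 0}, {"claw": 0, "dx": 2.23, "dy": 0.05, "dz": 1.6, "rx": 0, "ry": 0, "rz": 0}, {"claw": 0, "dx": 2.23, "dy": 0.05, "dz": 1.9, "rx": 0, "ry": 0, "rz": 0}, {"claw": 0, "dx": 2.23, "dy": 0.05, "dz": 2.0, "rx": 0, "ry": 0, "rz": 0}, {"claw": 0, "dx": 2.23, "dy": 0.05, "dz": 2.0, "rx": 0, "ry": 0, "rz": 0}, {"claw": 0, "dx": 2.23, "dy": 0.05, "dz": 2.0, "rx": 0, "ry": 0, "rz": 0}, {"claw": 0, "dx": 2.23, "dy": 0.05, "dz": 2.0, "rx": 0, "ry": 0, "rz": 0}, {"claw": 0, "dx": 2.23, "dy": 0.05, "dz": 2.0, "rx": 0, "ry": 0, "rz": 0}, {"claw": 0, "dx": 2.23, "dy": 0.05, "dz": 2.0, "rx": 0, "ry": 0, "rz": 0}]'

```text
clock: 3.02
tool_pos: [500.3, 206.4, 188.8]
ee_rot: [[-0.93, 0.368, 0.001], [0.368, 0.93, 0.0], [-0.001, 0.001, -1.0]]
wrist_force: [0.1, 0.1, 0.7]
grip_width: 0.0
```

Run:
```python
from station import observe,camera,ctrl
import cv2,pickle
C={n:camera(n) for n in("scene","top","wrist")}
pickle.dump(C,open("c2.pkl","wb"))
cv2.imwrite(f"pics/wrist3.png",cv2.resize(C["wrist"]["image"][:,:,::-1],(800,600)))
a=C["scene"]["image"][120:260,200:330,::-1]
cv2.imwrite("pics/sz3.png",cv2.resize(a,None,fx=4.2,fy=4.2,interpolation=cv2.INTER_CUBIC))
o=observe();print({k:o[k] for k in("clock","tool_pos","ee_rot","wrist_force","grip_width")})
from h import *
print(proj(C["wrist"],[[499.7,206.7,137],[*o["tool_pos"][:2],o["tool_pos"][2]-17]])*800/512)
```

```text
{'clock': 3.1667, 'tool_pos': array([499.97727278, 206.40869493, 188.54543684]), 'ee_rot': array([[-9.30115325e-01,  3.67267319e-01,  4.44984560e-04],
       [ 3.67267433e-01,  9.30115364e-01,  2.06608214e-04],
       [-3.38006531e-04,  3.55597804e-04, -9.99999880e-01]]), 'wrist_force': array([-0.23463102,  0.57766301, -0.3011986 ]), 'grip_width': 0.11767248741131801}
[[397.95932906 350.20660367]
 [397.09582485 390.56327829]]
```

View pics/wrist3.png

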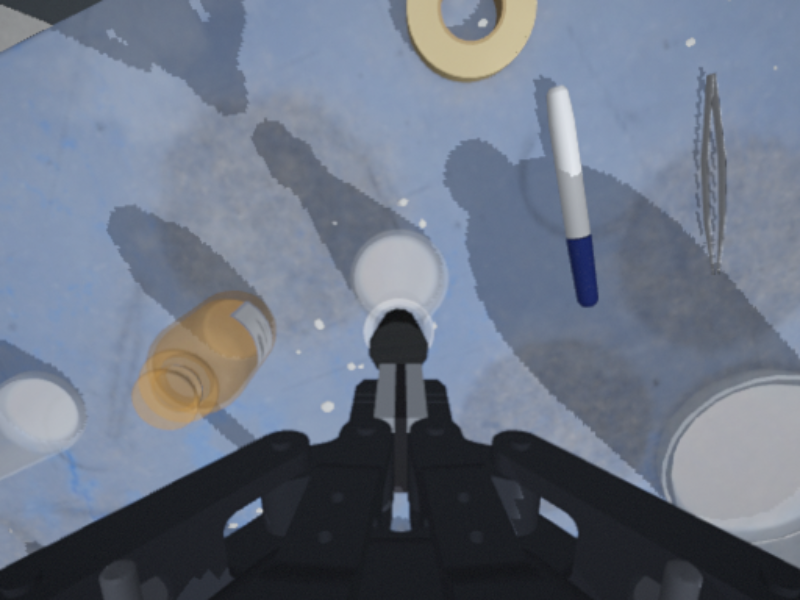

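View pics/sz3.png

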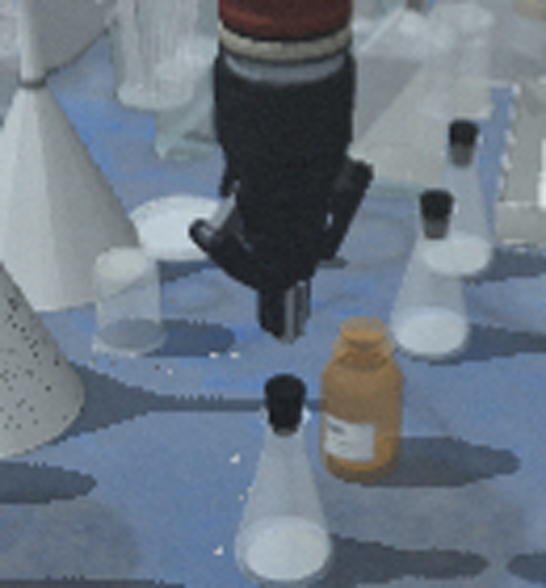

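>>> apply_moves --targets '[{"claw": 0, "dx": 0, "dy": 0, "dz": 0.2, "rx": 0, "ry": 0, "rz": 0}, {"claw": 0, "dx": 0, "dy": 0, "dz": 0.4, "rx": 0, "ry": 0, "rz": 0}, {"claw": 0, "dx": 0, "dy": 0, "dz": 0.6, "rx": 0, "ry": 0, "rz": 0}, {"claw": 0, "dx": 0, "dy": 0, "dz": 0.8, "rx": 0, "ry": 0, "rz": 0}, {"claw": 0, "dx": 0, "dy": 0, "dz": 0.9, "rx": 0, "ry": 0, "rz": 0}, {"claw": 0, "dx": 0, "dy": 0, "dz": 0.95, "rx": 0, "ry": 0, "rz": 0}, {"claw": 0, "dx": 0, "dy": 0, "dz": 1.0, "rx": 0, "ry": 0, "rz": 0}, {"claw": 0, "dx": 0, "dy": 0, "dz": 1.0, "rx": 0, "ry": 0, "rz": 0}, {"claw": 0, "dx": 0, "dy": 0, "dz": 1.0, "rx": 0, "ry": 0, "rz": 0}, {"claw": 0, "dx": 0, "dy": 0, "dz": 1.0, "rx": 0, "ry": 0, "rz": 0}]'

```text
clock: 4.0
tool_pos: [499.9, 206.6, 158.5]
ee_rot: [[-0.93, 0.367, 0.0], [0.367, 0.93, 0.0], [-0.0, 0.0, -1.0]]
wrist_force: [0.2, -0.6, -0.2]
grip_width: 0.2
```

>>> apply_moves --targets '[{"claw": 0, "dx": 0, "dy": 0, "dz": 0.03, "rx": 0, "ry": 0, "rz": 0}, {"claw": 0, "dx": 0, "dy": 0, "dz": 0.06, "rx": 0, "ry": 0, "rz": 0}, {"claw": 0, "dx": 0, "dy": 0, "dz": 0.09, "rx": 0, "ry": 0, "rz": 0}, {"claw": 0, "dx": 0, "dy": 0, "dz": 0.12, "rx": 0, "ry": 0, "rz": 0}, {"claw": 0, "dx": 0, "dy": 0, "dz": 0.15, "rx": 0, "ry": 0, "rz": 0}, {"claw": 0, "dx": 0, "dy": 0, "dz": 0.18, "rx": 0, "ry": 0, "rz": 0}, {"claw": 0, "dx": 0, "dy": 0, "dz": 0.2, "rx": 0, "ry": 0, "rz": 0}, {"claw": 0, "dx": 0, "dy": 0, "dz": 0.2, "rx": 0, "ry": 0, "rz": 0}, {"claw": 0, "dx": 0, "dy": 0, "dz": 0.2, "rx": 0, "ry": 0, "rz": 0}]'

```text
clock: 4.75
tool_pos: [499.8, 206.5, 152.5]
ee_rot: [[-0.93, 0.367, 0.0], [0.367, 0.93, 0.0], [-0.0, 0.0, -1.0]]
wrist_force: [-0.8, -0.8, 2.7]
grip_width: -0.3
```

Run:
```python
from station import observe,camera,ctrl
import cv2
c=camera("scene")
a=c["image"][120:260,200:330,::-1]
cv2.imwrite("pics/sz4.png",cv2.resize(a,None,fx=4.2,fy=4.2,interpolation=cv2.INTER_CUBIC))
o=observe();print({k:o[k] for k in("clock","tool_pos","wrist_force")})
```

```text
{'clock': 4.8, 'tool_pos': array([499.80897715, 206.50831234, 152.52645871]), 'wrist_force': array([-0.68801464,  0.25456461,  2.9410604 ])}
```

View pics/sz4.png

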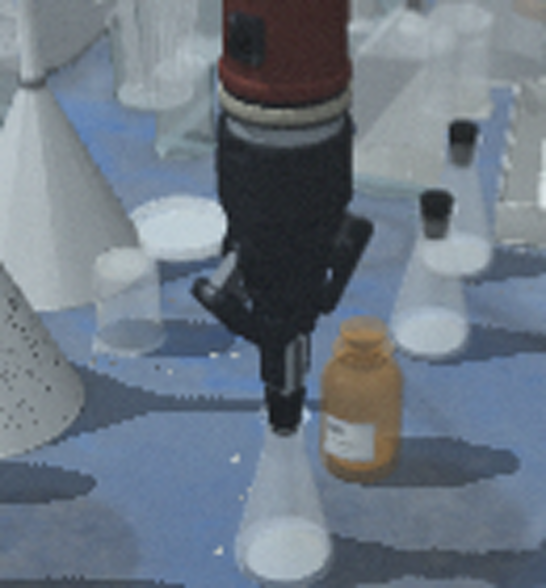

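>>> apply_moves --targets '[{"claw": 0, "dx": 0, "dy": 0, "dz": 0.03, "rx": 0, "ry": 0, "rz": 0}, {"claw": 0, "dx": 0, "dy": 0, "dz": 0.06, "rx": 0, "ry": 0, "rz": 0}, {"claw": 0, "dx": 0, "dy": 0, "dz": 0.09, "rx": 0, "ry": 0, "rz": 0}, {"claw": 0, "dx": 0, "dy": 0, "dz": 0.12, "rx": 0, "ry": 0, "rz": 0}, {"claw": 0, "dx": 0, "dy": 0, "dz": 0.15, "rx": 0, "ry": 0, "rz": 0}, {"claw": 0, "dx": 0, "dy": 0, "dz": 0.18, "rx": 0, "ry": 0, "rz": 0}, {"claw": 0, "dx": 0, "dy": 0, "dz": 0.21, "rx": 0, "ry": 0, "rz": 0}, {"claw": 0, "dx": 0, "dy": 0, "dz": 0.24, "rx": 0, "ry": 0, "rz": 0}, {"claw": 0, "dx": 0, "dy": 0, "dz": 0.27, "rx": 0, "ry": 0, "rz": 0}, {"claw": 0, "dx": 0, "dy": 0, "dz": 0.3, "rx": 0, "ry": 0, "rz": 0}, {"claw": 0, "dx": 0, "dy": 0, "dz": 0.3, "rx": 0, "ry": 0, "rz": 0}]'

```text
clock: 5.72
tool_pos: [499.7, 206.5, 143.1]
ee_rot: [[-0.93, 0.367, -0.0], [0.367, 0.93, -0.0], [0.0, -0.0, -1.0]]
wrist_force: [-1.5, -0.2, 1.7]
grip_width: -0.1
```

>>> apply_moves --targets '[{"claw": 0, "dx": 0, "dy": 0, "dz": 0.015, "rx": 0, "ry": 0, "rz": 0}, {"claw": 0, "dx": 0, "dy": 0, "dz": 0.03, "rx": 0, "ry": 0, "rz": 0}, {"claw": 0, "dx": 0, "dy": 0, "dz": 0.045, "rx": 0, "ry": 0, "rz": 0}, {"claw": 0, "dx": 0, "dy": 0, "dz": 0.05, "rx": 0, "ry": 0, "rz": 0}, {"claw": 0, "dx": 0, "dy": 0, "dz": 0.05, "rx": 0, "ry": 0, "rz": 0}, {"claw": 0, "dx": 0, "dy": 0, "dz": 0.05, "rx": 0, "ry": 0, "rz": 0}]'

```text
clock: 6.22
tool_pos: [499.7, 206.5, 141.8]
ee_rot: [[-0.93, 0.367, -0.0], [0.367, 0.93, -0.0], [0.0, -0.0, -1.0]]
wrist_force: [-0.4, 0.2, 2.1]
grip_width: -0.0
```

>>> apply_moves --targets '[{"claw": 0, "dx": 0, "dy": 0, "dz": 0.01, "rx": 0, "ry": 0, "rz": 0}, {"claw": 0, "dx": 0, "dy": 0, "dz": 0.02, "rx": 0, "ry": 0, "rz": 0}, {"claw": 0, "dx": 0, "dy": 0, "dz": 0.03, "rx": 0, "ry": 0, "rz": 0}, {"claw": 0, "dx": 0, "dy": 0, "dz": 0.03, "rx": 0, "ry": 0, "rz": 0}, {"claw": 0, "dx": 0, "dy": 0, "dz": 0.03, "rx": 0, "ry": 0, "rz": 0}]'

```text
clock: 6.63
tool_pos: [499.9, 206.6, 141.7]
ee_rot: [[-0.93, 0.367, 0.001], [0.367, 0.93, 0.0], [-0.0, 0.0, -1.0]]
wrist_force: [-2.0, 0.1, 8.3]
grip_width: -0.1
```

>>> apply_moves --targets '[{"claw": 0, "dx": 0, "dy": 0, "dz": 0.01, "rx": 0, "ry": 0, "rz": 0}, {"claw": 0, "dx": 0, "dy": 0, "dz": 0.02, "rx": 0, "ry": 0, "rz": 0}, {"claw": 0, "dx": 0, "dy": 0, "dz": 0.02, "rx": 0, "ry": 0, "rz": 0}, {"claw": 0, "dx": 0, "dy": 0, "dz": 0.02, "rx": 0, "ry": 0, "rz": 0}]'

```text
clock: 6.97
tool_pos: [500.1, 206.6, 141.7]
ee_rot: [[-0.93, 0.367, 0.001], [0.367, 0.93, 0.001], [-0.001, 0.001, -1.0]]
wrist_force: [-2.6, -0.1, 11.4]
grip_width: -0.1
```

The reaction rose from 2 to 11 N and the tool stopped moving, so the stopper is on its hard stop. I'll withdraw straight up.

>>> apply_moves --targets '[{"claw": 0, "dx": 0, "dy": 0, "dz": -0.04, "rx": 0, "ry": 0, "rz": 0}, {"claw": 0, "dx": 0, "dy": 0, "dz": -0.1, "rx": 0, "ry": 0, "rz": 0}, {"claw": 0, "dx": 0, "dy": 0, "dz": -0.25, "rx": 0, "ry": 0, "rz": 0}, {"claw": 0, "dx": 0, "dy": 0, "dz": -0.5, "rx": 0, "ry": 0, "rz": 0}, {"claw": 0, "dx": 0, "dy": 0, "dz": -1.0, "rx": 0, "ry": 0, "rz": 0}, {"claw": 0, "dx": 0, "dy": 0, "dz": -1.6, "rx": 0, "ry": 0, "rz": 0}, {"claw": 0, "dx": 0, "dy": 0, "dz": -2.3, "rx": 0, "ry": 0, "rz": 0}, {"claw": 0, "dx": 0, "dy": 0, "dz": -3.0, "rx": 0, "ry": 0, "rz": 0}, {"claw": 0, "dx": 0, "dy": 0, "dz": -3.4, "rx": 0, "ry": 0, "rz": 0}, {"claw": 0, "dx": 0, "dy": 0, "dz": -3.5, "rx": 0, "ry": 0, "rz": 0}, {"claw": 0, "dx": 0, "dy": 0, "dz": -3.5, "rx": 0, "ry": 0, "rz": 0}, {"claw": 0, "dx": 0, "dy": 0, "dz": -3.5, "rx": 0, "ry": 0, "rz": 0}]'

```text
clock: 7.97
tool_pos: [499.2, 206.3, 244.7]
ee_rot: [[-0.93, 0.367, -0.001], [0.367, 0.93, -0.001], [0.001, -0.001, -1.0]]
wrist_force: [-0.2, 0.3, -0.3]
grip_width: 0.1
```

>>> apply_moves --targets '[{"claw": 0, "dx": -0.5, "dy": 0, "dz": 0, "rx": 0, "ry": 0, "rz": 0}, {"claw": 0, "dx": -1.2, "dy": 0, "dz": 0, "rx": 0, "ry": 0, "rz": 0}, {"claw": 0, "dx": -1.9, "dy": 0, "dz": 0, "rx": 0, "ry": 0, "rz": 0}, {"claw": 0, "dx": -2.2, "dy": 0, "dz": 0, "rx": 0, "ry": 0, "rz": 0}, {"claw": 0, "dx": -2.2, "dy": 0, "dz": 0, "rx": 0, "ry": 0, "rz": 0}, {"claw": 0, "dx": -2.2, "dy": 0, "dz": 0, "rx": 0, "ry": 0, "rz": 0}, {"claw": 0, "dx": -2.2, "dy": 0, "dz": 0, "rx": 0, "ry": 0, "rz": 0}, {"claw": 0, "dx": -2.2, "dy": 0, "dz": 0, "rx": 0, "ry": 0, "rz": 0}]'

```text
clock: 8.63
tool_pos: [559.8, 183.3, 245.1]
ee_rot: [[-0.931, 0.365, -0.002], [0.365, 0.931, 0.0], [0.002, -0.0, -1.0]]
wrist_force: [-0.6, -0.6, 0.3]
grip_width: 0.6
```

Run:
```python
from station import observe,camera,ctrl
import cv2,pickle,numpy as np
from h import *
s=camera("scene");w=camera("wrist")
a=s["image"][120:260,200:330,::-1]
cv2.imwrite("pics/sz5.png",cv2.resize(a,None,fx=4.2,fy=4.2,interpolation=cv2.INTER_CUBIC))
def blobs(im,th,a,b,roi):
    n,l,st,ce=cv2.connectedComponentsWithStats((im.max(2)<th).astype(np.uint8))
    return [(ce[i],st[i]) for i in range(1,n) if a<st[i,4]<b and roi[0]<ce[i,0]<roi[1] and roi[2]<ce[i,1]<roi[3]]
W=blobs(w["image"],60,100,3000,(200,320,60,200)); print(W)
for sb in blobs(s["image"],60,15,400,(255,320,140,230)):
    print(sb); x,y,ww,hh,_=sb[1]
    for wb in W:
        r=tri(s,(sb[0][0],y+3),w,wb[0])
        if r[1]<10: print("tri",r)
s0=pickle.load(open("c1.pkl","rb"))["scene"]["image"]
# changes of other items
d=cv2.absdiff(s0,s["image"]).max(2)[170:330,190:330]; 
n,l,st,ce=cv2.connectedComponentsWithStats((d>50).astype(np.uint8)); print([(st[i,:4]+[190,170,0,0],st[i,4]) for i in range(1,n) if st[i,4]>8])
o=observe();print({k:o[k] for k in("clock","tool_pos","wrist_force")})
```

```text
[(array([254.44175492, 114.49621785]), array([241, 100,  28,  30, 661], dtype=int32))]
(array([309.57142857, 151.5       ]), array([307, 149,   6,   6,  28], dtype=int32))
(array([303.27777778, 168.55555556]), array([300, 166,   7,   7,  36], dtype=int32))
(array([267.140625, 217.140625]), array([263, 213,   9,   9,  64], dtype=int32))
tri (array([499.83962235, 206.55059855, 123.16260185]), np.float64(0.13887616672450595))
[(array([245, 170,   9,   3]), np.int32(15)), (array([263, 209,  10,   5]), np.int32(37)), (array([264, 221,   8,   6]), np.int32(22))]
{'clock': 8.7333, 'tool_pos': array([560.24685697, 183.08540996, 245.44741201]), 'wrist_force': array([ 0.00701937, -0.39141339,  0.5553018 ])}
```

View pics/sz5.png

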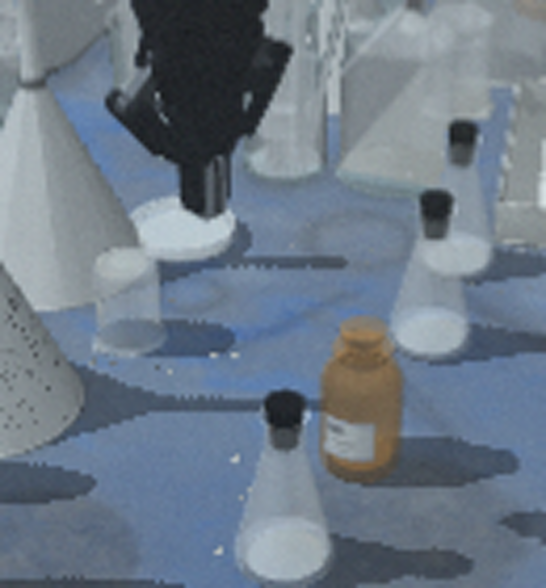

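Run:
```python
from station import camera
import numpy as np
from h import *
s=camera("scene"); im=s["image"].max(2).astype(float)
t=np.linspace(0,2*np.pi,60)
for n,x,y,in(("loose",499.8,206.6),("b",497.7,-73.1),("c",515.5,-190.5)):
    col=None
    for z in(124,128):
        p=proj(s,np.c_[x+12.5*np.cos(t),y+12.5*np.sin(t),0*t+z]); print(n,z,"top edge row %.2f"%p[:,1].min())
    c=int(round(p[:,0].mean())); r0=int(p[:,1].min())
    prof=im[r0-5:r0+10,c-1:c+2].mean(1); 
    i=np.where(prof<80)[0][0]; a,b=prof[i-1],prof[i]; print("  measured edge %.2f"%(r0-5+i-1+(a-80)/(a-b)),)
```

```text
loose 124 top edge row 212.90
loose 128 top edge row 211.60
  measured edge 212.83
b 124 top edge row 165.10
b 128 top edge row 163.94
  measured edge 165.13
c 124 top edge row 148.69
c 128 top edge row 147.59
  measured edge 148.62
```

All three stopper edges sit at the z = 124 mm row to within 0.1 px (about 0.3 mm). The arm is clear, so I'm handing the job in.

```bash
python3 -c "
from station import ctrl
print(ctrl.job_done())"
```

```text
the job is handed in; nothing more can be done
None
```

I pressed the loose stopper fully home with the closed fingertips, withdrew straight up and handed the job in at about 9 s. The loose flask was the one nearest the pen, at about (500, 207) mm, with its stopper top at about 136 mm. The tool stopped moving while the reaction rose from 2 to about 11 N, which was the hard stop.

**Stopper height:** in the scene view, the top edges of all three stoppers match z = 124 mm to within 0.1 px (about 0.3 mm). A cruder scene and wrist triangulation gave 123.2 mm. The fingertip height read about 124.7 mm at the stop. The differences are within the calibration error.

**Flask and other things:** the flask stands upright and its stopper centre moved less than 1 mm. Comparing scene images, the only change among the flasks and brown bottle was the stopper itself. That comparison did not cover the whole scene, so the white bottle at the back was not checked by it. The arm was about 100 mm above the flask and touching nothing at hand-in.

**One refused move:** the first move call was rejected for missing keys, and nothing moved.

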